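# Check the film densitometer with its step tablet and hold the reading arm down

## Robot

A 6-joint arm with a two-finger parallel gripper is mounted at the origin on the work surface. World frame = base frame: x ahead of the robot, y to its left, z up, the work surface at z = 0. Lengths are in m, angles in rad, forces in N, time in s.
With the tool pointing down it reaches from about 0.3 to 0.875 m from the base axis. Payload 6.4 kg.
Tool frame: the origin (TCP) lies midway between the tips of the shut fingers; the grasp point (between the pads) lies 19 mm behind it; z points along the fingers, y is the direction in which the jaws open and shut (so a half turn about z gives the same grasp; the last joint's range is limited). The gripper opens to 85 mm and grips with 20 to 120 N. Pads are 22 mm wide; open, the fingers measure 114 mm over their backs; the gripper's body (76 mm by 85 mm) begins 54 mm behind the grasp point. The pads swing forward as they close: fully open they stand 13 mm farther back than shut.
Start: joints at [-1.331, 0.181, 1.607, -0, 1.354, -0.206], TCP at [0.248, -0.519, 0.231] pointing down, gripper open.
Joint ranges: [-2.99, 2.99], [-0.89, 2.07], [0.3, 2.58], [-1.14, 4.28], [0, 2.63], [-3.12, 3.12]. Speed limits (rad/s): [2.57, 2.57, 3.01, 3.14, 3.14, 3.14].

## Interface

Orientations are given as a unit quaternion [w, x, y, z].
In Python, from bench import ctrl gives the robot as it stands. The module is installed in compiled form; this text tells all that it offers.
- The arm moves only by the tool arm_command, never from a script. Its argument "plan" is one flat list of numbers, 4 for each row, row after row: the shift along the tool's x, y, z in mm, then the turn about the tool's z in rad. A call has 1 to 20 rows; each row shifts and turns the commanded pose from where the row before left it, along the tool's axes as they then stand; what a row does not reach is not made up. A row lasts 1/10 s, in which the tool goes at most 50 mm and 8.59 degrees, less where a joint would pass 70% of its speed; a pose out of reach is approached as far as the arm can. A call is refused whole if a number of a shift passes 50 or a number of a turn 0.15, either way. A call with a gripper value outside its range is refused whole. "grip" is the opening, from 0 (shut) to 1 (fully open), set as the call begins (left out, the last holds). The fingers move at their own pace and stop on an object; the grip force is fixed at half the most. Time passes only in rows, so rows that do not move let the fingers close. It gives the time, the measured TCP pose, the force and the opening at its end, in the units of the state.
- ctrl.get_obs(): the state, without advancing time (a new reading comes with each control period).
- ctrl.camera(name): name is "scene" or "top" or "wrist"; returns a dict with "color" (384x512x3 uint8, red, green, blue), "camera_matrix" (3x3 intrinsics, pixels), "k1" (the pictures are not rectified: a ray, as slopes to the right and down, at radius r is drawn at 1 + k1 r^2 times it, then the intrinsics apply), "eye" and "attitude" of the camera in the world; the wrist camera has in their place "T_tool_cam" (4x4, takes a point from camera to tool coordinates, whose origin is the TCP and whose axes are the flange's). Camera axes: x right, y up, looking along -z (the intrinsics and any distortion apply to the point x, -y, -z); pixel columns grow to the right and rows downward; lengths in m; the calibration is good to about 2 mm. A picture is of the moment at which its call begins: read the wrist's pose just before it. There is no depth.
- ctrl.hand_in(): hands the job in, once; it reports no verdict.
The state is a dict: "time_s": time; "q": joint angles; "dq": joint speeds; "joint_efforts": joint torques, N m; "eef_pos": TCP position; "eef_rot": TCP orientation; "wrist_force": force on the tool from outside, world axes, zero at the start; "torque": the same for the moment, N m; "opening": opening from 0.0 (shut) to 1.0 (fully open).
Only numpy, scipy, OpenCV 4.12 (cv2) and the standard library are available. Lean on these libraries where they do the work, as an engineer would, in place of code of your own. Each camera call takes 0.05 s, during which the arm holds its last target. There are 200 camera calls.

## Task

Check the film densitometer on its calibration step tablet: pick up the tablet by its thick handle, slide its blade under the raised reading arm so that the middle one of its five grey steps lies flat and centred over the small round light aperture in the stage, and let go of it there. Then push the reading arm down against its spring with your fingertips, all the way to its stop and without straining it, so that the reading nose sits on that step, and finish while still holding it down. Leave the other things on the bench where they are.

Things in the scene. Friction and masses are not known exactly. Their poses are not given: they have to be found in the camera images.
- densitometer: Bench film densitometer, light grey, fixed. Origin on the bench straight below the light aperture; its -x points out of its front, z up. Flat black stage 40 mm above the bench, no fences, open in front and at both sides. Housing: x from -70 to 220 mm, 160 mm wide; from x = 147 mm back it rises to 78 mm, with two pivot cheeks to 96 mm.
- aperture (a point): The small round bright light aperture (10 mm) in the black stage, at stage level, 40 mm above the bench, below the reading arm's head. Axes as the densitometer's.
- reading_arm (a joint): Angle of the white reading arm (rad): 0 = raised by its spring, 0.20 = down at its stop; springs up when let go. Level pivot axle 165 mm behind the aperture, 70 mm above the bench. The pad takes about 2 N to start, about 11 N at the stop with the tablet under the nose. Raised, 34 mm of air between reading nose and stage.
- press_pad (a point): Centre of the top of the round black finger pad (28 mm) on the arm's head, the 40 x 36 mm white block at the front end of the arm, above the aperture. The pad top is 83 mm above the bench with the arm fully down (then straight above the aperture) and about 116 mm with the arm raised.
- reading_nose: Steel pin, 7 mm thick, sprung into the underside of the arm's head; origin at the centre of its lower end, which comes down over the aperture. With the arm at its stop it would be 1.5 mm above the bare stage; a 5 mm blade below pushes it in by 3.5 mm, at 4 N.
- tablet: Step tablet, about 60 g, 190 mm long: a flat grey blade 38 mm wide, 5 mm thick, with five windows in shades of grey in a row, and a black handle 50 mm long, 30 mm wide, 12 mm high; flush flat underside. Origin on the underside below the handle's middle; x points along the blade, whose free end is at x = 165 mm; z up. Starts flat on the bench.
- middle_step (a point): Centre of the middle (third) step, on the underside of the tablet: 102 mm from the handle's middle, 63 mm from the blade's free end. Each step is 22 mm along the blade and 28 mm across. Axes as the tablet's.
- handle (a point): Middle of the tablet's handle, 6 mm above the underside. With the tablet laid straight in from the front and the step over the aperture, it is 102 mm in front of the aperture.
- rule: Bystander: plain aluminium rule, 190 x 30 x 5 mm, flat on the bench, no handle. Origin on the underside 25 mm from one end, x axis along it.
- loupe: Bystander: stand magnifier, clear foot and black head, 48 mm wide, 42 mm high, origin under its centre.
- weld_plate: Bystander: welded steel test plate, 120 x 94 x 12 mm, origin under its centre.
- step_block: Bystander: small steel staircase block, 90 x 40 x 25 mm, origin under its centre.
- tape_roll: Bystander: roll of black tape lying flat, 60 mm across, 24 mm high, origin under its centre.
- marker_tray: Bystander: low grey compartment tray, 100 x 130 x 22 mm, origin under its centre.
- pen: Bystander: marker pen lying flat, 115 mm long, origin under its middle.
There are look-alikes about, which are no part of the job. Of the things that look like the tablet, the largest one is meant.

How it is judged:
On the way:
1. the tablet lies flat on the stage, released, with its middle step over the aperture, the reading arm still up (x of aperture in the frame of middle_step between -0.007 and 0.007 m and y of aperture in the frame of middle_step between -0.01 and 0.01 m and z of aperture in the frame of middle_step between -0.003 and 0.003 m and angle between tablet's own z axis and vertical below 0.06 rad and linear speed of tablet below 0.02 m/s and contact force between the fingers and tablet below 0.2 N and value of joint reading_arm below 0.05 rad), for 0.2 s.
At the end, for the whole second after the job is handed in: The fingers still hold the reading arm down, within 0.015 rad of its stop, its nose pressing on the tablet (over 1.5 N); the tablet, not touched by the fingers, lies flat on the stage with the middle step's centre within 7 mm (along the blade) and 10 mm (across) of the aperture (value of joint reading_arm above 0.185 rad and velocity of joint reading_arm between -0.05 and 0.05 rad/s and contact force between the fingers and densitometer above 2 N and contact force between reading_nose and tablet above 1.5 N and contact force between the fingers and tablet below 0.2 N and x of aperture in the frame of middle_step between -0.007 and 0.007 m and y of aperture in the frame of middle_step between -0.01 and 0.01 m and z of aperture in the frame of middle_step between -0.003 and 0.003 m and angle between tablet's own z axis and vertical below 0.06 rad and linear speed of tablet below 0.02 m/s); the arm keeps its last pose, push and grip.
It fails at once if the densitometer is strained: pushed with more than 60 N (contact force between the fingers and densitometer above 60 N).
It fails at once if another thing on the bench is moved by more than 25 mm (distance of any of rule, loupe, weld_plate, step_block, tape_roll, marker_tray, pen from where it was at the start of the episode above 0.025 m).
It also fails if it takes over 54 s, if anything falls off the work surface, if the arm or the gripper's body presses on something with over 40 N, if the wrist force passes 120 N, or if a joint passes its speed limit or range.

## Working session

There is one attempt and no reset: what is moved stays moved. The work goes in short steps, Python scripts to look and compute and a tool call to move; the robot and the scene stay as the last step left them, time stands still between calls to the robot, and variables do not carry over. Pictures are saved under pics/ and viewed, about 8 in all and at most 12, crops included, and the job is handed in when it is done.

Besides the shell and the picture viewer there is one more tool, called after ">>>" in YAML: its name, and indented under it one key for each argument. arm_command: Moves the arm, as the interface text tells. Its arguments: {"type":"object","properties":{"plan":{"type":"array","items":{"type":"number"}},"grip":{"type":"number"}},"required":["plan"]}

```bash
mkdir -p pics; cat > h.py <<'E'
import numpy as np, cv2, json
from bench import ctrl
from scipy.spatial.transform import Rotation as R
def rot(q):
    q=np.array(q)
    return q if q.shape==(3,3) else R.from_quat(np.r_[q[1:],q[0]]).as_matrix()
def snap(name,fn=None):
    o=ctrl.get_obs(); c=ctrl.camera(name)
    d=dict(K=np.array(c["camera_matrix"]),k1=c["k1"])
    if name=="wrist":
        T=np.array(c["T_tool_cam"]); Rt=rot(o["eef_rot"])
        d["R"]=Rt@T[:3,:3]; d["e"]=np.array(o["eef_pos"])+Rt@T[:3,3]
    else: d["R"]=rot(c["attitude"]); d["e"]=np.array(c["eye"])
    if fn: cv2.imwrite("pics/"+fn+".png",c["color"][:,:,::-1]); np.save("pics/"+fn+".npy",d,allow_pickle=True)
    return c["color"],d
def load(fn): return np.load("pics/"+fn+".npy",allow_pickle=True).item()
def px2w(d,u,v,z):
    K=d["K"]; p=np.array([(u-K[0,2])/K[0,0],(v-K[1,2])/K[1,1]]); s=p.copy()
    for _ in range(30): s=p/(1+d["k1"]*(s@s))
    r=d["R"]@np.array([s[0],-s[1],-1]); return d["e"]+r*(z-d["e"][2])/r[2]
def w2px(d,P):
    c=d["R"].T@(np.array(P)-d["e"]); s=np.array([c[0],-c[1]])/-c[2]; s=s*(1+d["k1"]*(s@s))
    return d["K"][:2,:2]@s+d["K"][:2,2]
E
python3 - <<'E'
from h import *
o=ctrl.get_obs(); print(o)
for n in("top","scene"):
    c,d=snap(n,n); print(n,d)
a=cv2.imread("pics/top.png"); cv2.imwrite("pics/topb.png",cv2.resize(a,(800,600),interpolation=cv2.INTER_CUBIC))
E
```

```text
{'time_s': 0.0, 'q': array([-1.33133274e+00,  1.81572045e-01,  1.60805589e+00,  3.62544268e-05,
        1.35380483e+00, -2.06316687e-01]), 'dq': array([ 1.22466924e-03,  1.42299977e-05, -4.83750490e-04,  6.96735838e-05,
        7.50821473e-04, -1.63878366e-03]), 'joint_efforts': array([-1.44478276e-03, -4.44880128e+01, -3.51340091e+01, -4.22759704e-04,
        9.08954273e-03, -5.20678284e-06]), 'eef_pos': array([ 0.24779555, -0.51822539,  0.23034359]), 'eef_rot': array([-9.20221439e-04,  9.75263115e-01,  2.21045268e-01,  2.44831668e-06]), 'wrist_force': array([-0.29324898,  0.32576176,  0.01211518]), 'torque': array([-0.00891829, -0.03008238,  0.07008626]), 'opening': 1.0035285928876347}
top {'K': array([[460.83048891,   0.        , 256.18407641],
       [  0.        , 460.83048891, 188.32312188],
       [  0.        ,   0.        ,   1.        ]]), 'k1': -0.03788159678547069, 'R': array([[ 0.01214249,  0.9992704 , -0.03621091],
       [-0.9998896 ,  0.01182392, -0.00899874],
       [-0.00856402,  0.03631618,  0.99930365]]), 'e': array([ 0.54011341, -0.00540882,  1.44906169])}
scene {'K': array([[361.22381026,   0.        , 260.39735289],
       [  0.        , 361.22381026, 194.67753205],
       [  0.        ,   0.        ,   1.        ]]), 'k1': -0.09273311661072418, 'R': array([[-0.33513469, -0.64550524,  0.68630003],
       [ 0.94194046, -0.24563969,  0.2289308 ],
       [ 0.02080649,  0.72317642,  0.69034988]]), 'e': array([1.40885569, 0.25493365, 0.93379631])}
```

View pics/topb.png

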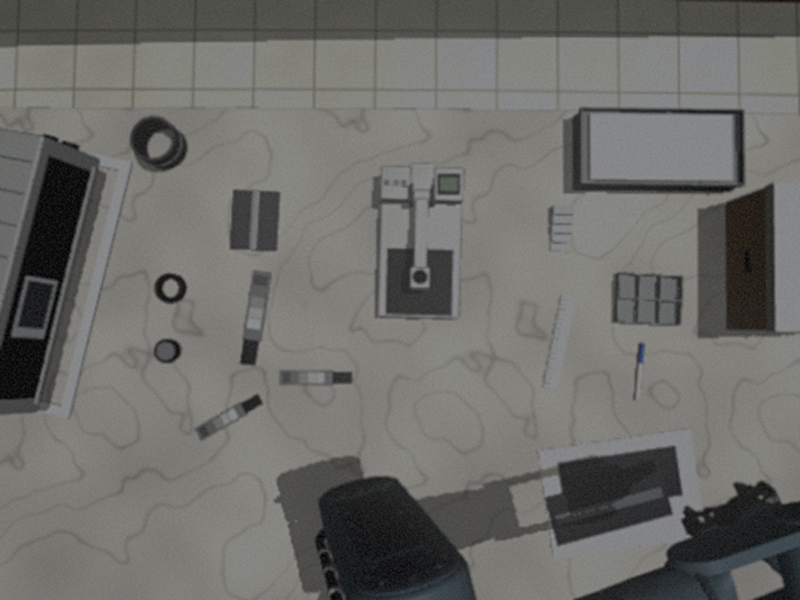

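View pics/scene.png

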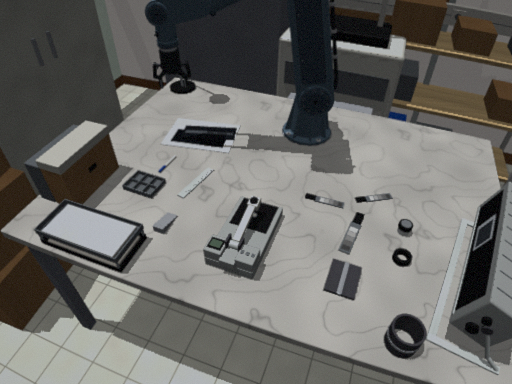

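Top view, at 800 px scale. The largest tablet is at about (256,317): black handle at (249,352), blade pointing up. The two smaller look-alikes are at (315,378) and (230,417). The densitometer pad is at (420,277), front facing the robot.

```bash
python3 - <<'E'
from h import *
d=load("top"); s=1.5625
def P(u,v,z): return px2w(d,(u+.5)/s-.5,(v+.5)/s-.5,z).round(4)
print("handle end",P(247,363,.012),"handle/blade edge",P(251,342,.01),"blade end",P(262,271,.005))
print("pad",P(420,277,.116),"front L,R",P(376,317,.04),P(459,318,.04),"back stage",P(382,205,.04),P(461,205,.04))
print("others ends",P(280,378,.0),P(352,378,0),P(200,436,0),P(261,399,0))
a=cv2.imread("pics/top.png")
A=cv2.resize(a[165:240,140:185],None,fx=8,fy=8,interpolation=cv2.INTER_CUBIC)
B=cv2.resize(a[130:210,235:301],None,fx=6,fy=6,interpolation=cv2.INTER_CUBIC)
h=max(A.shape[0],B.shape[0]);C=np.zeros((h,A.shape[1]+B.shape[1],3),np.uint8);C[:A.shape[0],:A.shape[1]]=A;C[:B.shape[0],A.shape[1]:]=B
cv2.imwrite("pics/crop.png",C);print(C.shape)
E
```

```text
handle end [0.4517 0.3127 0.012 ] handle/blade edge [0.4936 0.3059 0.01  ] blade end [0.6366 0.2875 0.005 ]
pad [ 0.6214 -0.029   0.116 ] front L,R [0.5466 0.0548 0.04  ] [ 0.5466 -0.1075  0.04  ] back stage [0.7671 0.046  0.04  ] [ 0.7688 -0.1095  0.04  ]
others ends [0.4218 0.2481 0.    ] [0.4238 0.1031 0.    ] [0.3029 0.408  0.    ] [0.3791 0.2858 0.    ]
(600, 756, 3)
```

View pics/crop.png

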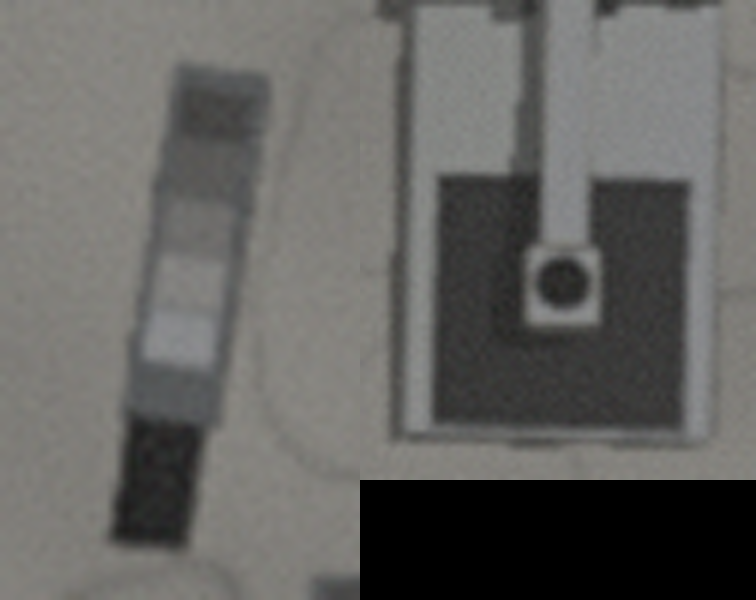

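The crop shows the tablet's end midpoints at (150,543) and (222,70), the pad centre at (563,283), and the housing almost square to the world axes.

```bash
python3 - <<'E'
from h import *
d=load("top")
A=lambda x,y,z: px2w(d,(x+.5)/8-.5+140,(y+.5)/8-.5+165,z)
B=lambda x,y,z: px2w(d,(x-360+.5)/6-.5+235,(y+.5)/6-.5+130,z)
h0=A(150,543,.012);h1=A(163,418,.012);e=A(222,70,.005)
t=(e-h0)[:2];print("len",np.linalg.norm(t),"yaw",np.arctan2(t[1],t[0]),"handle len",np.linalg.norm((h1-h0)[:2]))
print("handle mid",(h0+h1)/2, e[:2]-t/np.linalg.norm(t)*.165)
pad=B(563,283,.116);fl=B(403,437,.03);fr=B(714,442,.03)
st=[B(440,175,.04),B(690,182,.04),B(433,425,.04),B(684,431,.04)]
print("pad",pad,"stage",np.array(st).round(4));
for i,j in((2,0),(3,1)):
    v=(st[j]-st[i])[:2];print(np.arctan2(v[1],v[0]),np.linalg.norm(v))
for i,j in((1,0),(3,2)):
    v=(st[j]-st[i])[:2];print(np.arctan2(v[1],v[0])-np.pi/2,np.linalg.norm(v))
T=ctrl.camera("wrist")["T_tool_cam"];print(np.round(T,3)); o=ctrl.get_obs();print(rot(o["eef_rot"]).round(3))
E
```

```text
len 0.18711950367006414 yaw -0.1250910222338546 handle len 0.048960693167040784
handle mid [0.47516247 0.30929037 0.012     ] [0.47271894 0.3086296 ]
pad [ 0.62238337 -0.02843244  0.116     ] stage [[ 0.6817  0.0337  0.04  ]
 [ 0.6795 -0.0941  0.04  ]
 [ 0.5538  0.0357  0.04  ]
 [ 0.5523 -0.0922  0.04  ]]
-0.015092987711464714 0.12783537644736423
-0.014593374309155176 0.12722369903832653
-0.016666296592420693 0.1278171286836263
-0.011882208669544703 0.12788119232278788
[[ 0.     0.952  0.305  0.077]
 [ 1.     0.    -0.001 -0.   ]
 [-0.001  0.305 -0.952 -0.142]
 [ 0.     0.     0.     1.   ]]
[[ 0.902  0.431 -0.   ]
 [ 0.431 -0.902  0.001]
 [ 0.    -0.001 -1.   ]]
```

>>> arm_command:
  plan: [0,0,0,0.143,0,0,0,0.143,0,0,0,0.143,0,0,0,0.142,7,-47,0,0,7,-47,0,0,7,-47,0,0,7,-47,0,0,7,-47,0,0,7,-47,0,0,7,-47,0,0,7,-47,0,0,7,-47,0,0,7,-47,0,0,7,-47,0,0,7,-47,0,0,7,-47,0,0,7,-47,0,0,7,-47,0,0,7,-47,0,0]
  grip: 1

```text
time_s: 2.15
eef_pos: [0.4529, 0.2155, 0.2312]
eef_rot: [0.0, 0.998, -0.062, 0.0]
wrist_force: [1.0, -1.3, 0.7]
opening: 0.997
```

>>> arm_command:
  plan: [5,-48,10,0,5,-48,10,0,0,0,30,0,0,0,30,0,0,0,0,0]

```text
time_s: 2.65
eef_pos: [0.4713, 0.3065, 0.1464]
eef_rot: [0.002, 0.998, -0.062, -0.004]
wrist_force: [-0.5, 0.4, -0.3]
opening: 1.0
```

```bash
python3 - <<'E'
from h import *
c,d=snap("wrist","w1"); o=ctrl.get_obs();print(o["eef_pos"],o["time_s"]);r=rot(o["eef_rot"]);print(r.round(4)); print(w2px(d,[.474,.309,.012]))
E
```

```text
[0.47295507 0.30676146 0.14905872] 2.7
[[ 0.9922 -0.1245 -0.0053]
 [-0.1245 -0.9922 -0.002 ]
 [-0.005   0.0027 -1.    ]]
[251.82414854 173.08942435]
```

View pics/w1.png

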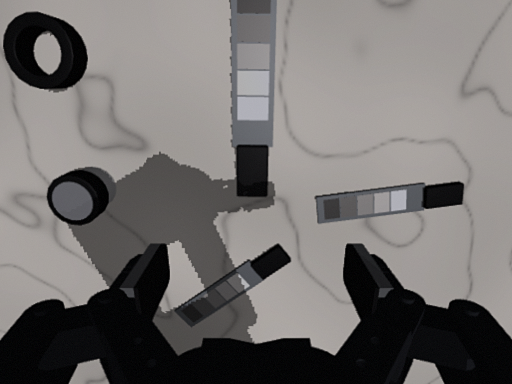

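Wrist view: the handle spans u 237–268 and v 145–196. Its centre is about (252.5,171), close to the predicted (252,173).

```bash
python3 - <<'E'
from h import *
d=load("w1")
f=px2w(d,252,145,.005);b=px2w(d,252.5,196,.012);e=px2w(d,254.5,5,.005)
print(f,b,np.linalg.norm(f-b),"mid",(f+b)/2); t=(e-f)[:2];print("yaw",np.arctan2(t[1],t[0]))
o=ctrl.get_obs();r=rot(o["eef_rot"]);print(r.T@((f+b)/2-o["eef_pos"])*1000,o["eef_pos"])
E
```

```text
[0.49915581 0.305643   0.005     ] [0.45119799 0.31128745 0.012     ] 0.048793570660027284 mid [0.4751769  0.30846522 0.0085    ]
yaw -0.1455554568960507
[  2.69751922  -2.3445312  140.54116505] [0.47295507 0.30676146 0.14905872]
```

>>> arm_command:
  plan: [3,-2,40,0.012,0,0,40,0,0,0,40,0,0,0,15,0,0,0,7,0,0,0,4,0,0,0,0,0,0,0,0,0]

```text
time_s: 3.5
eef_pos: [0.4795, 0.3095, 0.0071]
eef_rot: [-0.001, 0.998, -0.069, 0.001]
wrist_force: [0.7, -0.4, -0.4]
opening: 0.999
```

```bash
python3 - <<'E'
from h import *
c,d=snap("wrist","w2"); o=ctrl.get_obs();print(o["eef_pos"],o["wrist_force"],rot(o["eef_rot"]).round(4)[0]); print(w2px(d,[.4752,.3085,.012]))
E
```

```text
[0.47934827 0.30944147 0.00697124] [0.80150605 0.41175198 0.04112625] [ 0.9906 -0.1367  0.0027]
[258.24304863 257.35966672]
```

View pics/w2.png

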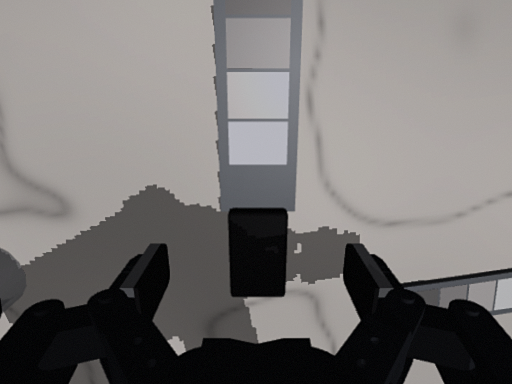

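The handle lies between the fingers, u 229–287, centred at 258 as predicted. I'll go 4 mm back and 5 mm down, then close.

>>> arm_command:
  plan: [-4,0,3,0,0,0,2,0,0,0,0,0]

```text
time_s: 3.85
eef_pos: [0.4737, 0.3094, 0.0]
eef_rot: [0.0, 0.998, -0.068, -0.0]
wrist_force: [0.4, 0.5, 0.0]
opening: 0.998
```

>>> arm_command:
  plan: [0,0,0,0,0,0,0,0,0,0,0,0,0,0,0,0,0,0,0,0,0,0,0,0,0,0,0,0,0,0,0,0,0,0,0,0,0,0,0,0]
  grip: 0

```text
time_s: 4.85
eef_pos: [0.4745, 0.3096, 0.0006]
eef_rot: [-0.0, 0.998, -0.069, 0.0]
wrist_force: [1.4, 0.1, 5.8]
opening: 0.331
```

>>> arm_command:
  plan: [0,0,-10,0,0,0,-30,0,0,0,-40,-0.03,0,0,-30,-0.03,0,0,-20,-0.03,0,0,0,-0.032,-5,30,0,0,-7,42,0,0,-7,42,0,0,-7,42,0,0,-7,42,0,0,-7,42,0,0,-7,42,0,0,-4,35,0,0,-2,19,0,0,0,0,0,0]

```text
time_s: 6.45
eef_pos: [0.4155, -0.0276, 0.1304]
eef_rot: [0.0, 1.0, -0.009, -0.0]
wrist_force: [0.3, 0.3, -0.1]
opening: 0.332
```

>>> arm_command:
  plan: [0,0,20,0,0,0,30,0,0,0,15,0,0,0,5,0,0,0,0,0,0,0,0,0]

```text
time_s: 7.05
eef_pos: [0.4166, -0.0254, 0.061]
eef_rot: [0.0, 1.0, -0.007, 0.0]
wrist_force: [0.3, 1.4, -1.0]
opening: 0.334
```

```bash
python3 - <<'E'
from h import *
c,d=snap("wrist","w3"); t,dt=snap("top","t3"); o=ctrl.get_obs();print(o["time_s"],o["eef_pos"],o["wrist_force"],o["opening"],rot(o["eef_rot"]).round(4)[:,0])
a=cv2.imread("pics/t3.png")[130:270,215:321]; a=cv2.resize(a,None,fx=4,fy=4,interpolation=cv2.INTER_CUBIC)
b=cv2.imread("pics/w3.png")[:,80:440]; C=np.zeros((560,784,3),np.uint8);C[:,:424]=a;C[:384,424:]=b
cv2.imwrite("pics/c3.png",C)
E
```

```text
7.15 [ 0.41689567 -0.02572277  0.06127521] [ 0.03277683 -0.76201514 -0.10261855] 0.3291824291904385 [ 0.9999 -0.0148  0.0018]
```

View pics/c3.png

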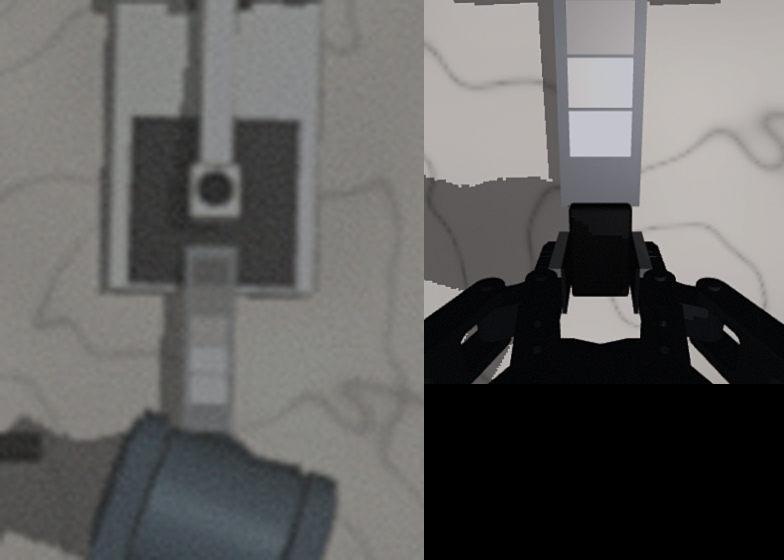

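Left half (top view): the blade is over the stage front, with its free end midpoint at (211,247) and the pad at (215,188). Right half (wrist view): the tablet is straight in the grip, with window borders at v 157, 108 and 56 and the blade axis at u≈599.

```bash
python3 - <<'E'
from h import *
d=load("w3");o=ctrl.get_obs();p=o["eef_pos"];r=rot(o["eef_rot"])
for z in(.0657,.06):
  for u,v,n in((600,205,25),(600,157,47),(599.5,108,69),(599.5,55,91)):
    q=px2w(d,u-424+80,v,z);print(z,n,(r.T@(q-p)*1000).round(1))
t=load("t3");B=lambda x,y,z:px2w(t,(x+.5)/4-.5+215,(y+.5)/4-.5+130,z)
e=B(211,247,.065);print("end",e,r.T@(e-p)*1000,"pad",B(215,188,.116),"junc win",B(209,405,.065))
for x,y in((132,116),(300,121),(130,284),(297,288)): print(B(x,y,.04))
E
```

```text
0.0657 25 [24.3  0.  -4.4]
0.0657 47 [47.9  0.  -4.3]
0.0657 69 [69.9 -0.2 -4.3]
0.0657 91 [91.6 -0.2 -4.3]
0.06 25 [22.1  0.   1.3]
0.06 47 [46.7  0.   1.4]
0.06 69 [69.6 -0.2  1.4]
0.06 91 [92.2 -0.2  1.4]
end [ 0.58149036 -0.02667566  0.065     ] [164.59713459  -1.48144735  -3.43260235] pad [ 0.62274464 -0.02830772  0.116     ] junc win [ 0.46309033 -0.026522    0.065     ]
[0.68202847 0.03464515 0.04      ]
[ 0.67965324 -0.09418068  0.04      ]
[0.55321004 0.03451965 0.04      ]
[ 0.55168776 -0.09309472  0.04      ]
```

>>> arm_command:
  plan: [0,0,6,0,15,0,0,0,20,0,0,0,20,0,0,0,20,0,0,0,15,0,0,0,7,0,0,0,0,0,4,0,0,0,4,0,0,0,3,0,0,0,0,0,0,0,0,0]

```text
time_s: 8.35
eef_pos: [0.5126, -0.0271, 0.0431]
eef_rot: [-0.0, 1.0, -0.008, -0.0]
wrist_force: [-0.4, -0.1, 0.2]
opening: 0.333
```

```bash
python3 - <<'E'
from h import *
t,dt=snap("top","t4");c,d=snap("wrist","w4"); o=ctrl.get_obs();print(o["time_s"],o["eef_pos"],o["wrist_force"],rot(o["eef_rot"]).round(4)[:,0])
a=cv2.imread("pics/t4.png")[130:270,215:321]; a=cv2.resize(a,None,fx=4,fy=4,interpolation=cv2.INTER_CUBIC)
b=cv2.imread("pics/w4.png")[:,80:440]; C=np.zeros((560,784,3),np.uint8);C[:,:424]=a;C[:384,424:]=b
cv2.imwrite("pics/c4.png",C)
E
```

```text
8.45 [ 0.51300415 -0.02719093  0.04345115] [ 0.57398748 -0.61086323 -0.90671374] [ 9.999e-01 -1.530e-02  2.000e-04]
```

View pics/c4.png

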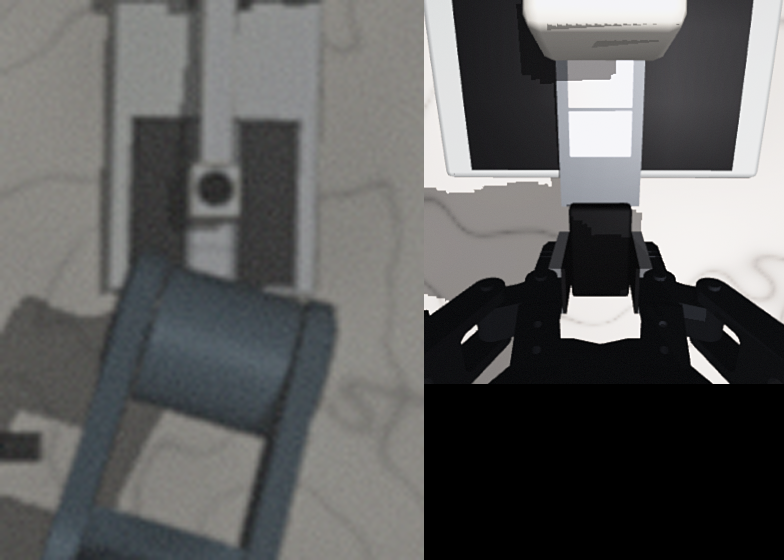

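Wrist view: the black stage's front edge is at v≈170 from u 472 to 733, and the blade's edges are at u 560 and 640. The tablet is nearly central under the head.

```bash
python3 - <<'E'
from h import *
d=load("w4");o=ctrl.get_obs();p=o["eef_pos"];r=rot(o["eef_rot"])
f=lambda u,v,z:(r.T@(px2w(d,u-424+80,v,z)-p)*1000).round(1)
print("black",f(472,170,.04),f(733,171,.04),"upper",f(459,0,.04),f(756,0,.04),"front",f(452,178,.038),f(752,177,.038))
print("blade",f(600,205,.0475),f(600,157,.0475),f(600,108,.0475))
E
```

```text
black [ 39.9 -63.4   3.5] [39.3 66.6  3.5] upper [115.2 -60.2   3.5] [115.4  67.4   3.5] front [ 35.2 -75.2   5.5] [35.7 77.8  5.5]
blade [24.2  0.3 -4. ] [47.9  0.3 -4. ] [70.   0.3 -4. ]
```

>>> arm_command:
  plan: [1.5,1,0,0,0,0,2,0,0,0,1,0,0,0,0,0,0,0,0,0]

```text
time_s: 8.95
eef_pos: [0.5145, -0.0282, 0.0402]
eef_rot: [-0.0, 1.0, -0.008, -0.0]
wrist_force: [0.6, 0.5, 0.1]
opening: 0.333
```

>>> arm_command:
  plan: [0,0,0.7,0,0,0,0,0,0,0,0,0]

```text
time_s: 9.25
eef_pos: [0.5145, -0.0282, 0.0399]
eef_rot: [0.0, 1.0, -0.008, -0.0]
wrist_force: [-2.4, 0.1, 4.2]
opening: 0.332
```

>>> arm_command:
  plan: [0,0,0,0,0,0,0,0,0,0,0,0,0,0,0,0,0,0,0,0,0,0,0,0,0,0,0,0,0,0,0,0]
  grip: 0.8

```text
time_s: 10.05
eef_pos: [0.5145, -0.0282, 0.0396]
eef_rot: [-0.0, 1.0, -0.008, -0.0]
wrist_force: [0.5, 0.6, -0.7]
opening: 0.799
```

>>> arm_command:
  plan: [0,0,-10,0,0,0,-20,0,0,0,-30,0,0,0,-30,0,0,0,-20,0,-20,0,0,0,0,0,0,0,0,0,0,0]
  grip: 0.8

```text
time_s: 10.85
eef_pos: [0.4946, -0.0279, 0.15]
eef_rot: [0.0, 1.0, -0.008, 0.0]
wrist_force: [-0.2, -0.2, 0.2]
opening: 0.797
```

```bash
python3 - <<'E'
from h import *
c,d=snap("wrist","w5"); o=ctrl.get_obs();print(o["time_s"],o["eef_pos"],o["wrist_force"],rot(o["eef_rot"]).round(4)[:,0])
a=cv2.imread("pics/w5.png"); cv2.imwrite("pics/c5.png",cv2.resize(a,(800,600),interpolation=cv2.INTER_CUBIC))
E
```

```text
10.9 [ 0.49480333 -0.02792128  0.14974168] [-0.31898007  0.1277138   0.06098064] [ 9.999e-01 -1.530e-02  4.000e-04]
```

View pics/c5.png

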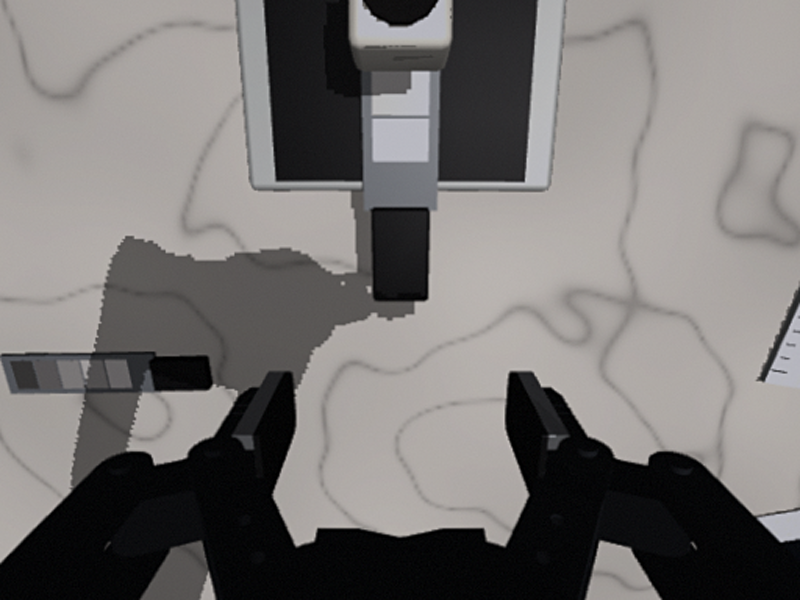

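The tablet lies straight and central, released: blade axis u≈400, stage edges 275–526, blade/handle junction v≈208, housing front v≈189. Next I'll compute the residual and the moves for the press.

```bash
python3 - <<'E'
from h import *
d=load("w5");s=1.5625
f=lambda u,v,z:px2w(d,(u+.5)/s-.5,(v+.5)/s-.5,z)
j=f(400,209,.045);w=f(400,162,.045);w2=f(400,116,.045);bl=f(275,181,.04);br=f(526,181,.04);fr=f(400,189,.038)
print("step est",j[:2]+[.077,-.0011],w[:2]+[.055,-.0008],w2[:2]+[.033,-.0005]);print("black mid",(bl+br)/2,"front",fr,"->ap",(bl+br)[:2]/2+[.064,-.001],fr[:2]+[.07,-.001])
print("pad lower edge",f(400,26,.116),"head front top",f(400,45,.1))
o=ctrl.get_obs();print(rot(o["eef_rot"]).T@(np.array([.6165,-.029,.135])-o["eef_pos"])*1000)
E
```

```text
step est [ 0.61602257 -0.02993331] [ 0.61761803 -0.02999939] [ 0.61755708 -0.0300397 ]
black mid [ 0.55301562 -0.02932387  0.04      ] front [ 0.54858024 -0.02898328  0.038     ] ->ap [ 0.61701562 -0.03032387] [ 0.61858024 -0.02998328]
pad lower edge [ 0.60950094 -0.02990948  0.116     ] head front top [ 0.60654932 -0.02986756  0.1       ]
[121.69265004  -0.79031153  14.7930253 ]
```

>>> arm_command:
  plan: [10,0,0,0,20,0,0,0,25,0,0,0,25,0,0,0,25,0,0,0,15,0,0,0,4,0,0,0,0,0,0,0,0,0,0,0,0,0,0,0,0,0,0,0,0,0,0,0]
  grip: 0

```text
time_s: 12.1
eef_pos: [0.6183, -0.0298, 0.1499]
eef_rot: [0.0, 1.0, -0.008, 0.0]
wrist_force: [-0.4, 0.5, -0.2]
opening: 0.001
```

>>> arm_command:
  plan: [0,0,10,0,0,0,10,0,0,0,8,0,0,0,5,0,0,0,4,0,0,0,4,0,0,0,4,0,0,0,0,0,0,0,0,0]

```text
time_s: 13.0
eef_pos: [0.6187, -0.0298, 0.1049]
eef_rot: [0.0, 1.0, -0.008, 0.0]
wrist_force: [-0.8, -0.3, 2.8]
opening: -0.002
```

Contact is made (2.8 N). I'll push on gently.

>>> arm_command:
  plan: [0,0,4,0,0,0,4,0,0,0,3,0,0,0,3,0,0,0,2,0,0,0,2,0,0,0,1,0,0,0,0,0,0,0,0,0]

```text
time_s: 13.9
eef_pos: [0.6183, -0.0297, 0.0858]
eef_rot: [-0.0, 1.0, -0.008, -0.0]
wrist_force: [-4.5, 0.0, 7.9]
opening: 0.001
```

>>> arm_command:
  plan: [0,0,1,0,0,0,0.5,0,0,0,0.5,0,0,0,0,0,0,0,0,0]

```text
time_s: 14.4
eef_pos: [0.6182, -0.0298, 0.084]
eef_rot: [0.0, 1.0, -0.008, -0.0]
wrist_force: [-5.9, 0.4, 8.5]
opening: 0.0
```

>>> arm_command:
  plan: [0,0,0.5,0,0,0,0.5,0,0,0,0,0,0,0,0,0]

```text
time_s: 14.8
eef_pos: [0.6182, -0.0297, 0.0831]
eef_rot: [0.0, 1.0, -0.008, -0.0]
wrist_force: [-6.1, 0.6, 10.0]
opening: 0.0
```

>>> arm_command:
  plan: [0,0,0.5,0,0,0,0,0,0,0,0,0]

```text
time_s: 15.1
eef_pos: [0.6181, -0.0298, 0.0829]
eef_rot: [0.0, 1.0, -0.008, -0.0]
wrist_force: [-8.3, 0.5, 11.4]
opening: -0.001
```

>>> arm_command:
  plan: [0,0,0.5,0,0,0,0,0,0,0,0,0]

```text
time_s: 15.4
eef_pos: [0.6182, -0.0297, 0.0828]
eef_rot: [0.0, 1.0, -0.007, -0.0]
wrist_force: [-8.0, 1.2, 14.3]
opening: -0.005
```

>>> arm_command:
  plan: [0,0,0.3,0,0,0,0,0,0,0,0,0]

```text
time_s: 15.7
eef_pos: [0.6181, -0.0297, 0.0827]
eef_rot: [0.0, 1.0, -0.007, -0.0]
wrist_force: [-8.7, 0.3, 15.8]
opening: -0.0
```

The stop is reached: z stands still at about 83 mm while the force rises to 16 N. One last look at the tablet.

```bash
python3 - <<'E'
from h import *
c,d=snap("wrist","w6"); o=ctrl.get_obs();print(o["time_s"],o["eef_pos"],o["wrist_force"],o["dq"].round(4))
E
```

```text
15.75 [ 0.61817134 -0.02974482  0.08274811] [-9.05763474  0.84962712 16.17496332] [-0.0005 -0.0006 -0.0005 -0.0014 -0.0003 -0.0002]
```

View pics/w6.png

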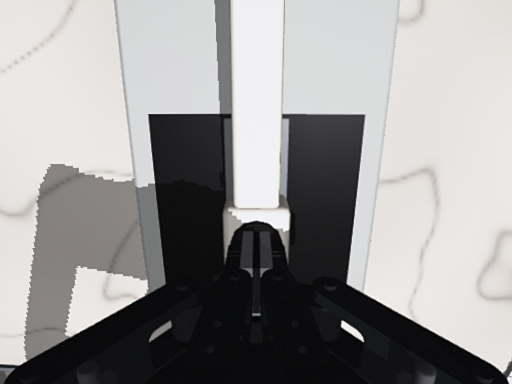

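The blade's free end (v≈119) lies just short of the stage's rear edge (v≈114), as it should (63 mm against about 64 mm). It is also centred, u 224–289 on a stage spanning 150–364. Handing in.

```bash
python3 -c "
from h import *
print(ctrl.hand_in()); print(ctrl.get_obs()['wrist_force'])"
```

```text
the job is handed in; nothing more can be done
None
the job is handed in; nothing more can be done
```

I picked up the largest tablet by its handle, slid its blade under the raised reading arm and released it with the middle step over the aperture. I then pressed the arm down with shut fingertips and handed the job in at about 15.8 s, still holding it down. No verdict is reported.

- **Tablet position:** after release, image estimates put the step within about 1–3 mm of the aperture along the blade and under 1 mm across. The picture with the arm down showed the blade still centred, with its free end just short of the stage's rear edge, as expected.
- **Reading arm:** it is at its stop. The fingertip height held at 82.7 mm against 83 mm nominal while the upward force rose to about 16 N, well under the 60 N limit. A sideways force of about 9 N from pad friction remains on the fingertips.
- **Disagreement:** the housing's front edge put the aperture about 1.5 mm further back than the stage edges did, which is within tolerance.
- **Not measured directly:** the joint angle and the nose force on the tablet. I judged both from the fingertip height and the wrist force.
- **Bystanders:** the arm went near none of them, but I did not re-measure their positions at the end.

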